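# Lock the whetstone down on the honing stage

## Task

Get the honing stand ready for sharpening: lay the tan-and-grey whetstone flat, tan side up and lengthwise, on the raised sprung stage, centred between its end lips. Then press the stone down until the stage bottoms and keep it pressed for about a second, until the brass latch has slid over and holds the stage down, and take your hand away.

Things in the scene. Friction and masses are not known exactly. Their poses are not given: they have to be found in the camera images.
- whetstone_mid (a point): centre of the loose two-grit whetstone, a bar 40 x 110 x 17 mm (tan on top, grey below), about 0.19 kg, flat on the table; this point is half-way up, 8.5 mm above its underside. y axis along the 110 mm length, x across, z up. A pale carved tile, an eraser and a strop block lie about too.
- stage_top (a point): centre of the black rubber top face, 48 mm above the table when up, of the sprung steel stage: 34 mm wide (x), 148 long (y), z up; end lips 5 mm high, 134 mm apart. It is mid of a fixed stand: base plate 90 mm wide, y -85 to +110 mm, 10 mm thick; latch housing at y +85 to +109 mm, 44 mm high (red knob 51). Nothing else rises above the stage.
- stage (a joint): how far the stage is pressed down, m: 0 = up, 0.018 = bottomed. The spring pushes up with about 5 N at the top and 10 N at the bottom, and the latch adds up to about 3 N on the way, so the stone's weight alone does not lower it. Latched it rests at about 0.014; unlatched it springs back to 0.
- latch (a joint): sliding brass latch bolt, m: 0 = fully forward, growing as it is pushed back. The stage going down pushes it back about 6 mm; with the stage at the bottom the bolt comes forward by itself in a few tenths of a second, over the stage's tooth, and then holds the stage down.
There are look-alikes about, which are no part of the job. What is shaped like the part that bears whetstone_mid but green or pink is not meant.

How it is judged:
By the outcome, as a careful person would: the job done as asked, in the order asked, and still so for the second after the job is handed in, with the robot touching nothing.
It also fails if it takes over 51 s, if anything falls off the work surface, if the arm or the gripper's body presses on something with over 40 N, if the wrist force passes 120 N, or if a joint passes its speed limit or range.

## Robot

A 7-joint arm with a two-finger parallel gripper is mounted at the origin on a cart in front of the work surface, level with it; the furniture and walls round the work are solid. World frame = base frame: x ahead of the robot, y to its left, z up, the work surface at z = 0. Lengths are in m, angles in rad, forces in N, time in s.
With the tool pointing down it reaches from about 0.425 to 1.025 m from the base axis. Payload 3.6 kg.
Tool frame: the origin (TCP) lies at the very end of the fingers, on their centre line; the grasp point (between the pads) lies 19 mm behind it; z points along the fingers, y is the line along which they close (so a half turn about z gives the same grasp; the last joint's range is limited). The gripper opens to 85 mm and grips with 20 to 120 N. Pads are 22 mm wide; open, the fingers measure 114 mm over their backs; the gripper's body (76 mm by 85 mm) begins 54 mm behind the grasp point. The pads swing forward as they close: fully open they stand 13 mm farther back than shut.
Start: joints at [-1.331, 0.591, 0.048, 1.609, -0.033, 0.943, -0.034], TCP at [0.237, 0.685, 0.231] pointing down, gripper open.
Joint ranges: [-2.69, 2.69], [-0.47, 2.24], [-1.27, 1.36], [0.19, 2.51], [-1.53, 4.68], [0.08, 2.07], [-3.09, 3.09]. Speed limits (rad/s): [2.57, 2.57, 3.14, 3.14, 3.14, 3.14, 3.14].

## Interface

Orientations are given as a unit quaternion [w, x, y, z].
In Python, from rig import arm, imaging, order gives the robot as it stands.
- The arm moves only by the tool apply_moves, never from a script. Its argument "moves" is a list of rows, each an object with "fingers": the closure in counts, from 0 (fully open) to 255 (shut); "dp": the shift along the tool's x, y, z in cm, a list of three; "roll": the turn about the tool's z in rad. In form: [{"fingers": fingers, "dp": [tx, ty, tz], "roll": roll}, ...]. A call has 1 to 12 rows; each row is the pose to reach, as a shift and turn from the pose commanded when the call began, along the tool's axes at that moment; what a row does not reach only later rows make up. A row lasts 1/10 s, in which the tool goes at most 50 mm and 8.59 degrees, less where a joint would pass 70% of its speed; a pose out of reach is approached as far as the arm can. A call with a gripper value outside its range is refused whole. The fingers move at their own pace and stop on an object; "squeeze" is the grip in N (left out, the last holds). Time passes only in rows, so rows that repeat a pose let the fingers close. It gives the time, the measured TCP pose, the force, the opening and the grip force at its end, in the units of the state.
- arm.sense(): the state, without advancing time (a new reading comes with each control period).
- imaging.capture(name): name is "scene" or "side" or "wrist"; returns a dict with "color" (480x640x3 uint8, red, green, blue), "fx", "fy", "cx", "cy" (pixels), "rvec" (rotation vector, rad) and "tvec" (3), from world to camera coordinates, as OpenCV has them; the wrist camera has in their place "tool_from_camera" (4x4, takes a point from camera to tool coordinates, whose origin is the TCP and whose axes are the flange's). Camera axes: x right, y down, z forward; pixel columns grow to the right and rows downward; lengths in m; the calibration is good to about 2 mm. A picture is of the moment at which its call begins: read the wrist's pose just before it. There is no depth.
- order.finish_job(): hands the job in; it is judged then, once.
The state is a dict: "time": time; "joint_positions": joint angles; "qvel": joint speeds; "joint_efforts": joint torques, N m; "tool_pos": TCP position; "orientation": TCP orientation; "contact_force": force on the tool from outside, world axes, zero at the start; "torque": the same for the moment, N m; "opening": opening from 0.0 (shut) to 1.0 (fully open); "grip_force": force on a finger pad.
Only numpy, scipy, OpenCV 4.12 (cv2) and the standard library are available. Lean on these libraries where they do the work, as an engineer would, in place of code of your own. Each camera call takes 0.05 s, during which the arm holds its last target. There are 200 camera calls.

## Working session

There is one attempt and no reset: what is moved stays moved. The work goes in short steps, Python scripts to look and compute and a tool call to move; the robot and the scene stay as the last step left them, time stands still between calls to the robot, and variables do not carry over. Pictures are saved under pics/ and viewed, at most 10 in all, crops included, and the job is handed in when it is done.

Besides the shell and the picture viewer there is one more tool, called after "Request:" in YAML: its name, and indented under it one key for each argument. apply_moves: Moves the arm, as the interface text tells. Its arguments: {"type":"object","properties":{"moves":{"type":"array"},"squeeze":{"type":"number"}},"required":["moves"]}

```bash
mkdir -p pics; cat > h.py <<'E'
import numpy as np, cv2
from rig import arm, imaging, order
def save(c,n): cv2.imwrite(f'pics/{n}.png',cv2.cvtColor(c['color'],cv2.COLOR_RGB2BGR))
def ray(c,u,v,z):
    K=(c['fx'],c['fy'],c['cx'],c['cy']); d=np.array([(u-K[2])/K[0],(v-K[3])/K[1],1.])
    if 'R' in c: R=c['R'];o=c['o']; d=R@d
    else:
        R=cv2.Rodrigues(np.array(c['rvec'],float))[0]; o=-R.T@np.array(c['tvec'],float).ravel(); d=R.T@d
    return o+d*(z-o[2])/d[2]
def rot(q):
    from scipy.spatial.transform import Rotation as S
    return S.from_quat([q[1],q[2],q[3],q[0]]).as_matrix()
def cap(n):
    s=arm.sense(); c=dict(imaging.capture(n))
    if n=='wrist':
        T=np.array(c['tool_from_camera']);R=rot(s['orientation']); c['R']=R@T[:3,:3]; c['o']=R@T[:3,3]+np.array(s['tool_pos'])
    return c
E
python3 - <<'E'
from h import *
a=cap('scene');b=cap('side');save(a,'scene0');save(b,'side0')
s=arm.sense();print(s['time'],s['tool_pos'],rot(s['orientation']).round(3),s['opening'])
for c in(a,b):
    R=cv2.Rodrigues(np.array(c['rvec'],float))[0];print(-R.T@np.array(c['tvec']).ravel(),c['fx'],R[2])
E
```

```text
0.1 [0.23656989 0.68451756 0.23022026] [[-0.945  0.327 -0.001]
 [ 0.327  0.945 -0.002]
 [-0.    -0.002 -1.   ]] 0.9997470127857945
[-0.55809443  0.9634472   0.68217337] 593.1965587372092 [ 0.76117645 -0.4482386  -0.46871374]
[0.06560821 1.49561128 0.81727388] 555.1079681834699 [ 0.27381986 -0.80919996 -0.51982508]
```

View pics/scene0.png

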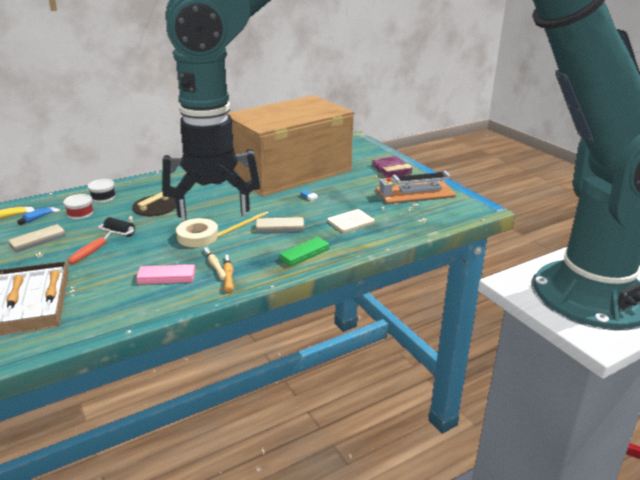

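View pics/side0.png

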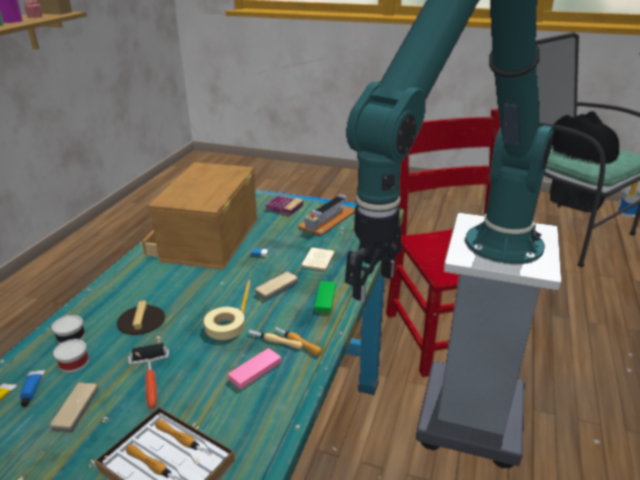

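Two views of the bench. Stand is at scene (415,188) / side (327,215). There are two tan bars, at scene (280,224) and (37,238), side (276,286) and (75,406), so I'll enlarge both and measure them.

```bash
python3 - <<'E'
from h import *
a=cap('scene');b=cap('side')
def crop(c,x,y,w=66,h=50): return cv2.resize(cv2.cvtColor(c['color'],cv2.COLOR_RGB2BGR)[y:y+h,x:x+w],(396,300),interpolation=cv2.INTER_CUBIC)
cv2.imwrite('pics/c1.png',np.vstack([np.hstack([crop(a,247,200),crop(a,4,213)]),np.hstack([crop(b,243,260),crop(b,42,380)])]))
cv2.imwrite('pics/c2.png',np.hstack([crop(a,370,155,100,76),crop(b,285,180,90,68)]))
for n,c,pts in(('scene',a,[(280,221),(37,236),(415,190)]),('side',b,[(276,284),(75,404),(327,218)])):
    for p in pts: print(n,p,ray(c,*p,0.017).round(3))
E
```

```text
scene (280, 221) [0.546 0.414 0.017]
scene (37, 236) [0.752 0.919 0.017]
scene (415, 190) [0.523 0.029 0.017]
side (276, 284) [0.541 0.426 0.017]
side (75, 404) [0.755 0.924 0.017]
side (327, 218) [0.528 0.043 0.017]
```

View pics/c1.png

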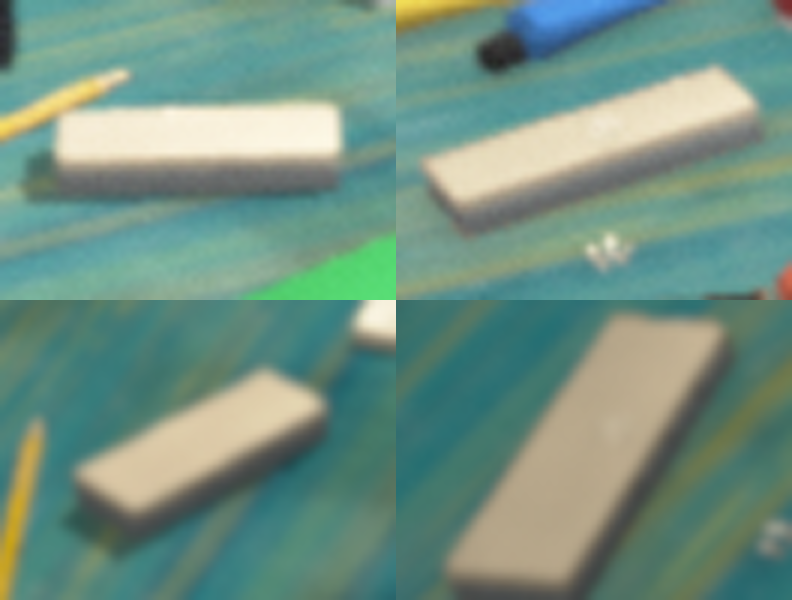

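View pics/c2.png

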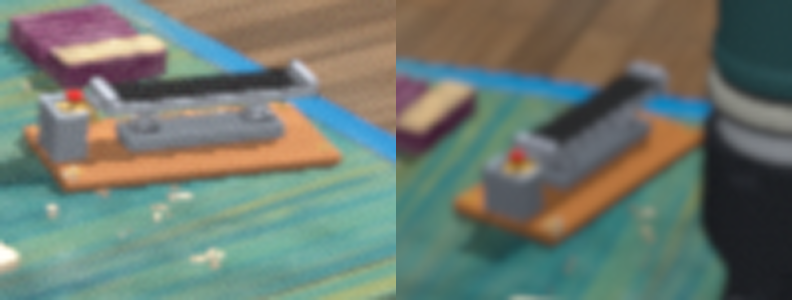

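Crops: both bars are tan over grey. The stand's black top runs between its lips at about scene (400,180)–(448,174), with the latch housing and red knob at the left (+y) end. I'll measure the corner distances.

```bash
python3 - <<'E'
from h import *
a=cap('scene');b=cap('side')
def q(c,pts,x,y,s,z,ox=0,oy=0): return np.array([ray(c,(u-ox)/s+x,(v-oy)/s+y,z)[:2] for u,v in pts])
for n,P in {'near/scene':q(a,[(55,112),(335,103),(342,152),(55,162)],247,200,6,.017),
 'near/side':q(b,[(75,480),(265,368),(327,408),(135,516)],243,260,6,.017,0,300),
 'far/scene':q(a,[(425,160),(717,68),(757,105),(463,205)],4,213,6,.017,396),
 'far/side':q(b,[(612,315),(731,325),(575,583),(450,570)],42,380,6,.017,396,300)}.items():
    e=np.linalg.norm(P-np.roll(P,-1,0),axis=1);i=np.argmax(e);d=P[(i+1)%4]-P[i]
    print(n,P.mean(0).round(3),e.round(3),'ang',np.degrees(np.arctan2(d[1],d[0])).round(1))
# black rubber corners, ends, z=.048 ; knob z=.051
for n,P in {'scene':q(a,[(107,83),(290,68),(300,90),(120,105)],370,155,3.96,.048),'side':q(b,[(525,133),(630,75),(660,85),(552,152)],285,180,4.4,.048,396)}.items():
    print(n,P.round(3).tolist(),P.mean(0))
print(q(a,[(75,97)],370,155,3.96,.051),q(b,[(517,157)],285,180,4.4,.051,396))
print(q(a,[(68,187),(342,157)],370,155,3.96,.010),q(b,[(550,238),(708,140)],285,180,4.4,.010,396))
E
```

```text
near/scene [0.542 0.416] [0.111 0.041 0.111 0.041] ang -115.7
near/side [0.54  0.424] [0.113 0.042 0.11  0.037] ang -113.1
far/scene [0.756 0.918] [0.107 0.039 0.108 0.043] ang 103.4
far/side [0.755 0.923] [0.042 0.11  0.041 0.109] ang 102.9
scene [[0.564, 0.059], [0.523, -0.063], [0.492, -0.045], [0.532, 0.073]] [0.52760209 0.00607782]
side [[0.562, 0.063], [0.519, -0.048], [0.494, -0.039], [0.535, 0.084]] [0.52773913 0.01508013]
[[0.55093178 0.09522952]] [[0.55369711 0.10426551]]
[[ 0.51220265  0.12618083]
 [ 0.45871778 -0.05721406]] [[ 0.5201928   0.13459434]
 [ 0.45693791 -0.03790222]]
```

Both bars measure 40 x 110 mm. The far one, at 1.19 m, is out of reach, so the near one at (0.541, 0.42) is the workpiece. Moving above it.

Request:
apply_moves:
  moves:
    - {"fingers": 0,"dp": [-37.4,-15.1,6.0],"roll": 1.66}
    - {"fingers": 0,"dp": [-37.4,-15.1,6.0],"roll": 1.66}
    - {"fingers": 0,"dp": [-37.4,-15.1,6.0],"roll": 1.66}
    - {"fingers": 0,"dp": [-37.4,-15.1,6.0],"roll": 1.66}
    - {"fingers": 0,"dp": [-37.4,-15.1,6.0],"roll": 1.66}
    - {"fingers": 0,"dp": [-37.4,-15.1,6.0],"roll": 1.66}
    - {"fingers": 0,"dp": [-37.4,-15.1,6.0],"roll": 1.66}
    - {"fingers": 0,"dp": [-37.4,-15.1,6.0],"roll": 1.66}
    - {"fingers": 0,"dp": [-37.4,-15.1,6.0],"roll": 1.66}
    - {"fingers": 0,"dp": [-37.4,-15.1,6.0],"roll": 1.66}
    - {"fingers": 0,"dp": [-37.4,-15.1,6.0],"roll": 1.66}
    - {"fingers": 0,"dp": [-37.4,-15.1,6.0],"roll": 1.66}

```text
time: 1.5
tool_pos: [0.5409, 0.4205, 0.171]
orientation: [0.0, 0.84, 0.543, -0.0]
contact_force: [-1.2, 0.3, -0.7]
opening: 1.001
grip_force: 0.0
```

Request:
apply_moves:
  moves:
    - {"fingers": 0,"dp": [0,0,0],"roll": 0}
    - {"fingers": 0,"dp": [0,0,0],"roll": 0}
    - {"fingers": 0,"dp": [0,0,0],"roll": 0}

```text
time: 1.8
tool_pos: [0.5409, 0.4205, 0.1714]
orientation: [-0.0, 0.839, 0.544, 0.0]
contact_force: [-0.5, 0.6, -0.2]
opening: 1.0
grip_force: 0.0
```

```bash
python3 - <<'E'
from h import *
c=cap('wrist');save(c,'w1');s=arm.sense();print(s['time'],s['tool_pos'],rot(s['orientation']).round(3),c['fx'],np.array(c['tool_from_camera']).round(3))
hsv=cv2.cvtColor(c['color'],cv2.COLOR_RGB2HSV)
for u,v in [(320,240)]: print(ray(c,u,v,.017), hsv[v,u])
E
```

```text
1.85 [0.54098095 0.42041207 0.17143362] [[ 0.409  0.913 -0.   ]
 [ 0.913 -0.409  0.   ]
 [ 0.    -0.    -1.   ]] 385.23626692274195 [[-0.001 -0.966 -0.259  0.064]
 [ 1.    -0.001 -0.     0.   ]
 [ 0.    -0.259  0.966 -0.143]
 [ 0.     0.     0.     1.   ]]
[0.53477564 0.3985303  0.017     ] [ 19  48 228]
```

View pics/w1.png

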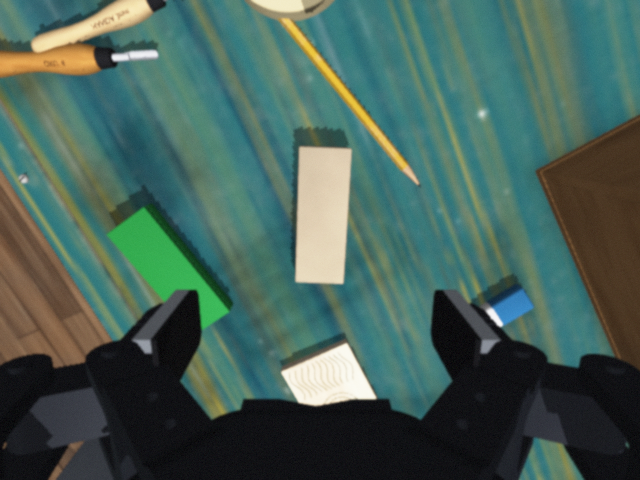

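The wrist view shows the stone's tan face at pixels (297–351, 147–284), nearly aligned. Green look-alike at (170,265), tile at (330,375). Measuring its contour now.

```bash
cat >> h.py <<'E'
def tanrect(c,z,lo=(8,20,150),hi=(30,90,255),amin=1500,near=None):
    m=cv2.inRange(cv2.cvtColor(c['color'],cv2.COLOR_RGB2HSV),lo,hi)
    m=cv2.morphologyEx(m,cv2.MORPH_OPEN,np.ones((5,5)))
    out=[]
    for k in cv2.findContours(m,cv2.RETR_EXTERNAL,cv2.CHAIN_APPROX_NONE)[0]:
        if cv2.contourArea(k)<amin: continue
        W=np.array([ray(c,*p,z)[:2] for p in k[:,0].astype(float)])
        r=cv2.minAreaRect((W*1000).astype(np.float32));B=cv2.boxPoints(r)
        d=max((B[1]-B[0],B[2]-B[1]),key=np.linalg.norm)
        out.append((np.array(r[0])/1000,sorted(r[1]),np.degrees(np.arctan2(d[1],d[0]))%180,k[:,0].mean(0)))
    return out
def totool(s,p): return 100*(rot(s['orientation']).T@(np.array(p)-np.array(s['tool_pos'])))
E
python3 - <<'E'
from h import *
c=cap('wrist');s=arm.sense()
for r in tanrect(c,.017): print(r, totool(s,[*r[0],.003]))
E
```

```text
(array([0.54351691, 0.41433603]), [39.90026092529297, 110.09715270996094], np.float32(63.524868), array([321.98626374, 214.21428571])) [-0.45081627  0.47334306 16.84363256]
```

Request:
apply_moves:
  moves:
    - {"fingers": 0,"dp": [-0.45,0.47,5],"roll": 0.042}
    - {"fingers": 0,"dp": [-0.45,0.47,9],"roll": 0.042}
    - {"fingers": 0,"dp": [-0.45,0.47,12],"roll": 0.042}
    - {"fingers": 0,"dp": [-0.45,0.47,14],"roll": 0.042}
    - {"fingers": 0,"dp": [-0.45,0.47,15.5],"roll": 0.042}
    - {"fingers": 0,"dp": [-0.45,0.47,16.4],"roll": 0.042}
    - {"fingers": 0,"dp": [-0.45,0.47,16.8],"roll": 0.042}
    - {"fingers": 0,"dp": [-0.45,0.47,16.8],"roll": 0.042}

```text
time: 2.7
tool_pos: [0.5438, 0.4145, 0.0036]
orientation: [-0.0, 0.851, 0.526, 0.0]
contact_force: [0.1, -0.0, -0.4]
opening: 1.001
grip_force: 0.0
```

Request:
apply_moves:
  moves:
    - {"fingers": 255,"dp": [0,0,0],"roll": 0}
    - {"fingers": 255,"dp": [0,0,0],"roll": 0}
    - {"fingers": 255,"dp": [0,0,0],"roll": 0}
    - {"fingers": 255,"dp": [0,0,0],"roll": 0}
    - {"fingers": 255,"dp": [0,0,0],"roll": 0}
    - {"fingers": 255,"dp": [0,0,0],"roll": 0}
    - {"fingers": 255,"dp": [0,0,0],"roll": 0}
    - {"fingers": 255,"dp": [0,0,0],"roll": 0}
    - {"fingers": 255,"dp": [0,0,0],"roll": 0}
    - {"fingers": 255,"dp": [0,0,0],"roll": 0}
  squeeze: 50

```text
time: 3.7
tool_pos: [0.544, 0.4148, 0.0043]
orientation: [-0.0, 0.851, 0.526, 0.001]
contact_force: [-0.4, -0.5, 6.3]
opening: 0.453
grip_force: 52.7
```

Request:
apply_moves:
  moves:
    - {"fingers": 255,"dp": [0,0,-2],"roll": 0}
    - {"fingers": 255,"dp": [0,0,-6],"roll": 0}
    - {"fingers": 255,"dp": [-1,0,-10],"roll": 0}
    - {"fingers": 255,"dp": [-4,1.5,-13],"roll": -0.03}
    - {"fingers": 255,"dp": [-8,3,-15.5],"roll": -0.05}
    - {"fingers": 255,"dp": [-12,4.5,-18],"roll": -0.08}
    - {"fingers": 255,"dp": [-16,6,-20.5],"roll": -0.1}
    - {"fingers": 255,"dp": [-20,7.5,-23],"roll": -0.12}
    - {"fingers": 255,"dp": [-24,9,-25.5],"roll": -0.148}
    - {"fingers": 255,"dp": [-28,10.5,-28],"roll": -0.148}
    - {"fingers": 255,"dp": [-32,12,-30],"roll": -0.148}
    - {"fingers": 255,"dp": [-36,13.5,-32],"roll": -0.148}

```text
time: 4.9
tool_pos: [0.5019, 0.0301, 0.3238]
orientation: [-0.0, 0.81, 0.587, -0.0]
contact_force: [1.4, -0.9, -2.8]
opening: 0.453
grip_force: 51.9
```

```bash
python3 - <<'E'
from h import *
s=arm.sense();print(s['opening'],s['grip_force'],s['tool_pos'],s['joint_positions'],totool(s,[.49,-.104,.35]))
E
```

```text
0.4526961817867886 51.89452528953552 [0.50192856 0.03009231 0.32383325] [-0.65484327  0.2287564   0.61289496  2.01578349 -0.16209741  0.94438822
 -0.27474518] [-13.11548527   3.03284229  -2.61978889]
```

Request:
apply_moves:
  moves:
    - {"fingers": 255,"dp": [-4,1,-1],"roll": 0}
    - {"fingers": 255,"dp": [-8,2,-2],"roll": 0}
    - {"fingers": 255,"dp": [-11.5,2.8,-2.6],"roll": 0}
    - {"fingers": 255,"dp": [-13,3,-2.6],"roll": 0}
    - {"fingers": 255,"dp": [-13,3,-2.6],"roll": 0}
    - {"fingers": 255,"dp": [-13,3,-2.6],"roll": 0}
    - {"fingers": 255,"dp": [-13,3,-2.6],"roll": 0}

```text
time: 5.6
tool_pos: [0.4912, -0.099, 0.3487]
orientation: [-0.001, 0.809, 0.588, -0.0]
contact_force: [-0.2, 0.6, -0.8]
opening: 0.45
grip_force: 51.9
```

```bash
python3 - <<'E'
from h import *
c=cap('wrist');save(c,'w2');s=arm.sense();print(s['time'],s['tool_pos'])
E
```

```text
5.65 [ 0.49129936 -0.09894979  0.34876007]
```

View pics/w2.png

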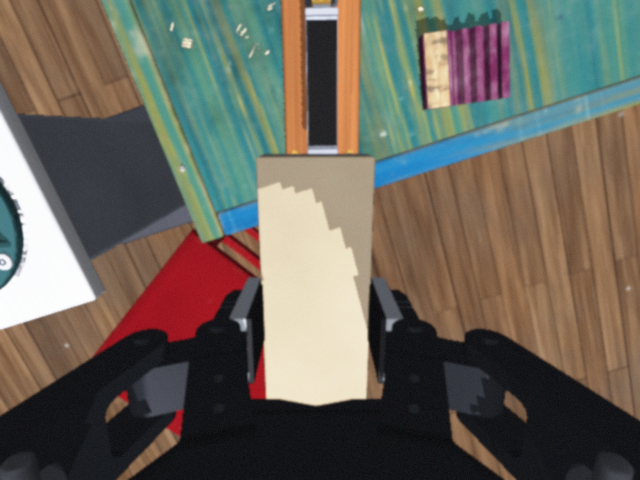

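Wrist view shows the black rubber between its two grey lips (cols 307–338, rows 20–147). The held stone's front edge is at row 157.

```bash
python3 - <<'E'
from h import *
c=cap('wrist');s=arm.sense();R=rot(s['orientation']);g=cv2.cvtColor(c['color'],cv2.COLOR_RGB2GRAY)
m=cv2.inRange(g,0,60);m[:18]=0;m[153:]=0;m[:,:300]=0;m[:,345:]=0
k=max(cv2.findContours(m,cv2.RETR_EXTERNAL,cv2.CHAIN_APPROX_NONE)[0],key=cv2.contourArea)
W=np.array([ray(c,*p,.048)[:2] for p in k[:,0].astype(float)])
r=cv2.minAreaRect((W*1000).astype(np.float32));B=cv2.boxPoints(r);d=max((B[1]-B[0],B[2]-B[1]),key=np.linalg.norm)
print(cv2.boundingRect(k),r,np.degrees(np.arctan2(d[1],d[0]))%180,'tool x ang',np.degrees(np.arctan2(R[1,0],R[0,0])))
print(totool(s,[r[0][0]/1000,r[0][1]/1000,.048]))
# stone end & sides in tool frame at top face
z=s['tool_pos'][2]+.0132
for p in[(259,157),(374,157),(318,157),(265,390),(368,390),(261,230),(371,230)]: print(p,totool(s,ray(c,*p,z)).round(2))
print(g[145:162:1,318],g[14:26,322],g[80,300:345])
E
```

```text
(307, 21, 29, 124) ((530.3187255859375, 3.6486663818359375), (125.06260681152344, 29.47661781311035), 72.78607940673828) 72.7861 tool x ang 72.06966598163298
[10.97695027  0.56949773 30.08749893]
(259, 157) [ 5.49 -1.91 -1.32]
(374, 157) [ 5.49  1.9  -1.32]
(318, 157) [ 5.49  0.05 -1.32]
(265, 390) [-3.48 -2.02 -1.32]
(368, 390) [-3.47  2.01 -1.32]
(261, 230) [ 3.   -1.93 -1.32]
(371, 230) [ 3.    1.89 -1.32]
[ 92 131 148 160 184 211 220 213 177 123  89 103 135 153 162 163 160] [201 184 201 224 222 183 109  54  37  35  36  36] [139 125 105  99  98 113 123  99  59  39  36  39  41  36  37  36  35  38
  37  38  36  38  38  36  36  36  38  33  38  38  37  32  39  39  35  53
  86 131 156 165 164 165 166 165 155]
```

```bash
python3 - <<'E'
from h import *
c=cap('wrist');s=arm.sense();g=cv2.cvtColor(c['color'],cv2.COLOR_RGB2GRAY)
print(g[0:22,322],g[140:158,322])
print(c['color'][90,278:365].mean(1).astype(int))
for z,ps in((.053,[(322,8),(322,20),(322,147),(322,154),(304,14),(341,14)]),(.048,[(322,20.5),(322,145),(322,148)]),(.01,[(284,60),(360,60),(286,140),(358,140)])):
    for p in ps: print(z,p,totool(s,ray(c,*p,z)).round(2)[:2])
E
python3 -c "
import cv2;i=cv2.imread('pics/w2.png')[0:165,270:375];cv2.imwrite('pics/w2c.png',cv2.resize(i,None,fx=3.6,fy=3.6,interpolation=2))"
```

```text
[152 147 142 138 141 148 158 176 206 225 228 228 228 220 199 186 207 223
 211 159  88  44] [ 36  37  38  43  67 109 143 152 167 194 216 223 212 181 125  93 106 133]
[140 141 136 132 122 109 111 123 129 134 136 138 137 139 140 136 134 131
 132 133 138 138 127 108  89  89  93 110 126  94  58  40  37  39  38  34
  39  37  37  36  36  35  38  37  37  40  36  36  36  36  39  37  37  37
  36  36  42  66 106 131 147 152 155 156 155 150 148 144 143 149 145 145
 143 146 150 154 152 152 144 135 123 115 113 117 113 112 116]
0.053 (322, 8) [18.29  0.61]
0.053 (322, 20) [17.19  0.61]
0.053 (322, 147) [4.44 0.66]
0.053 (322, 154) [3.67 0.66]
0.053 (304, 14) [17.75 -1.23]
0.053 (341, 14) [17.74  2.55]
0.048 (322, 20.5) [17.27  0.62]
0.048 (322, 145) [4.63 0.67]
0.048 (322, 148) [4.3  0.67]
0.01 (284, 60) [14.08 -3.71]
0.01 (360, 60) [14.07  5.08]
0.01 (286, 140) [ 5.08 -3.66]
0.01 (358, 140) [5.08 5.1 ]
```

View pics/w2c.png

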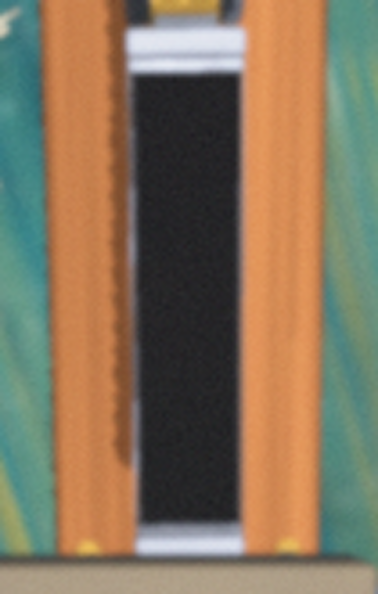

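Both lips' outer edges give the stage centre as about 10.95 cm forward and 0.65 cm across, with the angle nearly aligned.

Request:
apply_moves:
  moves:
    - {"fingers": 255,"dp": [3,0.2,2],"roll": -0.008}
    - {"fingers": 255,"dp": [6.5,0.4,5],"roll": -0.008}
    - {"fingers": 255,"dp": [9.5,0.6,8.5],"roll": -0.008}
    - {"fingers": 255,"dp": [10.95,0.65,12.5],"roll": -0.008}
    - {"fingers": 255,"dp": [10.95,0.65,17],"roll": -0.008}
    - {"fingers": 255,"dp": [10.95,0.65,21],"roll": -0.008}
    - {"fingers": 255,"dp": [10.95,0.65,24.5],"roll": -0.008}
    - {"fingers": 255,"dp": [10.95,0.65,26.5],"roll": -0.008}
    - {"fingers": 255,"dp": [10.95,0.65,28],"roll": -0.008}
    - {"fingers": 255,"dp": [10.95,0.65,28.4],"roll": -0.008}
    - {"fingers": 255,"dp": [10.95,0.65,28.4],"roll": -0.008}
    - {"fingers": 255,"dp": [10.95,0.65,28.4],"roll": -0.008}

```text
time: 6.95
tool_pos: [0.5322, 0.0014, 0.0659]
orientation: [0.0, 0.807, 0.591, 0.001]
contact_force: [-0.2, 0.0, -1.6]
opening: 0.45
grip_force: 51.8
```

```bash
python3 - <<'E'
from h import *
a=cap('scene');b=cap('side');w=cap('wrist');s=arm.sense();print(s['tool_pos'],s['time'])
B=lambda c,x,y,W=100,H=75:cv2.resize(cv2.cvtColor(c['color'],cv2.COLOR_RGB2BGR)[y:y+H,x:x+W],(400,300),interpolation=cv2.INTER_CUBIC)
cv2.imwrite('pics/p3.png',np.vstack([np.hstack([B(a,365,140),B(b,280,170)]),np.hstack([B(w,0,0,640,480),B(w,220,0,200,150)])]))
E
```

```text
[0.53213958 0.00128684 0.06623417] 7.1
```

View pics/p3.png

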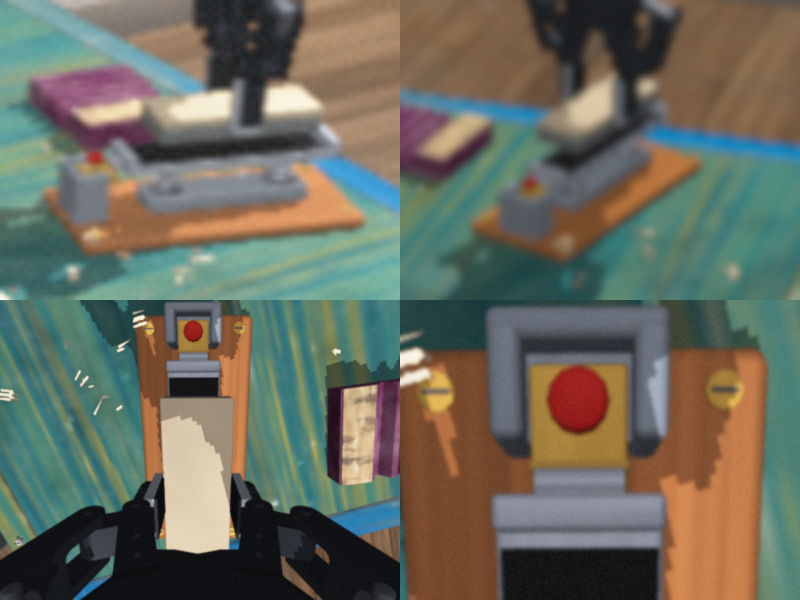

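Lower-right: rubber's far edge is at wrist row ~124, its sides at cols ~270 and ~350, and the lip's outer edge at row ~97. The stone is right above. Computing offsets.

```bash
python3 - <<'E'
from h import *
c=cap('wrist');s=arm.sense();g=cv2.cvtColor(c['color'],cv2.COLOR_RGB2GRAY)
print(g[92:130,310],g[135,260:280],g[135,340:362])
for z,ps in((.048,[(310,124),(270.5,130),(350,130),(269,150),(351,150)]),(.053,[(310,97.5),(310,115),(267,107),(353,107)])):
    for p in ps: print(z,p,totool(s,ray(c,*p,z)).round(2)[:2])
for p in[(259,157),(374,157),(318,157)]: print(totool(s,ray(c,*p,s['tool_pos'][2]+.0132)).round(2))
E
```

```text
[126 117 115 121 125 126 133 141 148 147 149 146 143 140 139 139 134 135
 131 127 116 105  97 105 128 140 145 147 148 144 136 105  59  27  24  18
  18  17] [84 82 83 81 78 78 80 78 82 94 79 48 32 22 17 20 19 22 23 23] [ 24  22  19  21  19  20  19  24  38  64  86  91  99 115 120 129 137 148
 152 154 156 156]
0.048 (310, 124) [ 6.57 -0.24]
0.048 (270.5, 130) [ 6.34 -1.84]
0.048 (350, 130) [6.33 1.38]
0.048 (269, 150) [ 5.54 -1.92]
0.048 (351, 150) [5.54 1.44]
0.053 (310, 97.5) [ 7.54 -0.23]
0.053 (310, 115) [ 6.9  -0.23]
0.053 (267, 107) [ 7.2  -1.89]
0.053 (353, 107) [7.19 1.43]
[ 5.48 -1.89 -1.32]
[ 5.48  1.92 -1.31]
[ 5.48  0.07 -1.32]
```

Request:
apply_moves:
  moves:
    - {"fingers": 255,"dp": [0.05,-0.2,0],"roll": 0}
    - {"fingers": 255,"dp": [0.05,-0.2,0.5],"roll": 0}
    - {"fingers": 255,"dp": [0.05,-0.2,0.9],"roll": 0}
    - {"fingers": 255,"dp": [0.05,-0.2,1.2],"roll": 0}
    - {"fingers": 255,"dp": [0.05,-0.2,1.4],"roll": 0}
    - {"fingers": 255,"dp": [0.05,-0.2,1.5],"roll": 0}
    - {"fingers": 255,"dp": [0.05,-0.2,1.5],"roll": 0}
    - {"fingers": 255,"dp": [0.05,-0.2,1.5],"roll": 0}

```text
time: 7.95
tool_pos: [0.5294, 0.0022, 0.0505]
orientation: [-0.0, 0.807, 0.59, -0.0]
contact_force: [-2.3, 0.3, 5.5]
opening: 0.455
grip_force: 52.6
```

Contact made at 5.5 N. Releasing, rising and checking the lay.

Request:
apply_moves:
  moves:
    - {"fingers": 180,"dp": [0,0,0],"roll": 0}
    - {"fingers": 90,"dp": [0,0,0],"roll": 0}
    - {"fingers": 0,"dp": [0,0,0],"roll": 0}
    - {"fingers": 0,"dp": [0,0,0],"roll": 0}
    - {"fingers": 0,"dp": [0,0,0],"roll": 0}
    - {"fingers": 0,"dp": [0,0,-1],"roll": 0}
    - {"fingers": 0,"dp": [0,0,-4],"roll": 0}
    - {"fingers": 0,"dp": [0,0,-8],"roll": 0}
    - {"fingers": 0,"dp": [-1,0,-12],"roll": 0}
    - {"fingers": 0,"dp": [-3,0,-14],"roll": 0}
    - {"fingers": 0,"dp": [-3,0,-14],"roll": 0}
    - {"fingers": 0,"dp": [-3,0,-14],"roll": 0}

```text
time: 9.15
tool_pos: [0.5205, -0.0262, 0.1909]
orientation: [-0.0, 0.807, 0.59, 0.001]
contact_force: [-0.7, -0.1, -0.8]
opening: 1.002
grip_force: 0.0
```

```bash
python3 - <<'E'
from h import *
a=cap('scene');b=cap('side');w=cap('wrist');s=arm.sense();print(s['tool_pos'],s['time'])
B=lambda c,x,y,W=100,H=75,k=1:cv2.resize(cv2.cvtColor(c['color'],cv2.COLOR_RGB2BGR)[y:y+H,x:x+W],(400,300),interpolation=cv2.INTER_CUBIC)
cv2.imwrite('pics/p4.png',np.vstack([np.hstack([B(a,365,140),B(b,280,170)]),np.hstack([B(w,0,0,640,480),B(w,220,60,200,150)])]))
save(w,'w4')
for r in tanrect(w,.065,lo=(5,10,90),hi=(35,110,255)): print(r,totool(s,[*r[0],.065]))
E
```

```text
[ 0.51989826 -0.02524628  0.18920992] 9.3
(array([ 0.32587292, -0.05771881]), [33.1722412109375, 89.84929656982422], np.float32(19.336592), array([ 87.37254902, 332.65098039])) [ -8.94760091 -17.48885948  12.46451953]
(array([0.52882562, 0.00188885]), [40.60458755493164, 110.78002166748047], np.float32(72.53272), array([316.91588785, 175.47663551])) [ 2.86059039  0.06087977 12.41992365]
(array([ 0.64359418, -0.01150526]), [22.087865829467773, 71.04430389404297], np.float32(80.183624), array([484.09665428, 146.37546468])) [ 5.04751403 11.40675439 12.39292406]
(array([0.35385605, 0.10925853]), [20.202434539794922, 70.67259216308594], np.float32(89.62135), array([ 19.69822485, 105.15976331])) [  7.81603441 -19.860656    12.46437319]
```

View pics/p4.png

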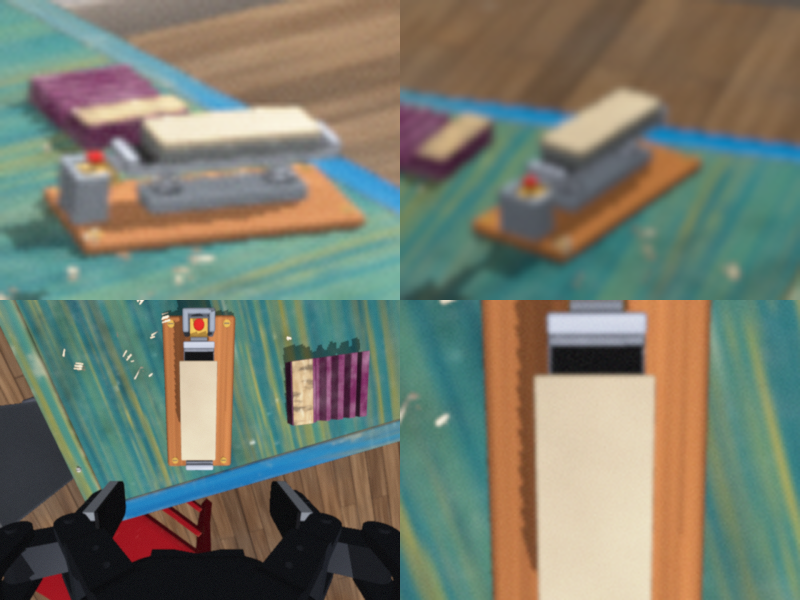

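Stone lies flat on the stage, tan up. Rubber is visible on the latch side (rows ~83–97) and only the lip at the far end (row ~262), so I'll measure the centring against both lips.

```bash
python3 - <<'E'
from h import *
w=cap('wrist');s=arm.sense();g=cv2.cvtColor(w['color'],cv2.COLOR_RGB2GRAY)
print('col318 top',g[62:102,318]);print('bottom 245-',g[245:280,318])
print('row90',g[90,285:352]);print('row75',g[75,285:352])
f=lambda u,v,z:totool(s,ray(w,u,v,z)).round(2)[:2]
for v in (67,77,82.5,84): print(v,f(318,v,.053),f(318,v,.048))
for v in (255,258,262,266,270,272): print(v,f(318,v,.053),f(318,v,.048))
for u in (294,296.5,341.5,344): print(u,f(u,75,.053),f(u,90,.048))
E
```

```text
col318 top [143 140 128 130 155 189 212 216 215 217 215 214 208 199 175 143 137 148
 151 130  94  53  26  23  25  18  25  19  21  19  22  26  24  27  67 128
 183 205 208 209]
bottom 245- [221 222 221 223 224 224 224 225 225 217 197 149 102 105 129 130 113  98
 111 146 180 200 208 214 216 218 198 155 118 112 111 114 116 115 113]
row90 [ 89  88  86  82  82  81  79  83  84  86  73  47  30  24  20  23  20  24
  22  17  26  20  19  21  19  22  21  20  23  23  20  17  21  21  24  23
  21  24  21  25  23  20  20  20  18  24  23  23  25  25  19  21  21  24
  21  42  78 120 143 153 152 152 151 154 157 159 154]
row75 [ 90  89  85  82  83  82  82  87 113 160 189 200 203 204 202 203 203 203
 203 203 201 202 202 201 200 202 201 201 200 198 199 201 198 199 201 199
 199 200 198 200 199 199 198 199 199 199 198 199 200 199 198 198 201 200
 198 196 193 182 167 152 150 148 151 153 157 157 156]
67 [10.4   0.14] [10.47  0.14]
77 [9.77 0.14] [9.83 0.14]
82.5 [9.42 0.14] [9.48 0.14]
84 [9.33 0.14] [9.38 0.14]
255 [-2.91  0.15] [-3.07  0.15]
258 [-3.15  0.15] [-3.32  0.15]
262 [-3.47  0.15] [-3.65  0.15]
266 [-3.8   0.15] [-3.98  0.15]
270 [-4.12  0.15] [-4.31  0.15]
272 [-4.29  0.15] [-4.48  0.15]
294 [ 9.9  -1.49] [ 8.99 -1.53]
296.5 [ 9.9  -1.32] [ 8.99 -1.35]
341.5 [9.9  1.72] [8.99 1.77]
344 [9.9  1.89] [8.99 1.94]
```

Stone is 2.3 mm short of centre along y and 1 mm across. I'll regrasp it, correct that, then press it in the grip.

Request:
apply_moves:
  moves:
    - {"fingers": 0,"dp": [2.85,0.06,3],"roll": 0}
    - {"fingers": 0,"dp": [2.85,0.06,7],"roll": 0}
    - {"fingers": 0,"dp": [2.85,0.06,10.5],"roll": 0}
    - {"fingers": 0,"dp": [2.85,0.06,12.5],"roll": 0}
    - {"fingers": 0,"dp": [2.85,0.06,13.6],"roll": 0}
    - {"fingers": 0,"dp": [2.85,0.06,13.9],"roll": 0}
    - {"fingers": 0,"dp": [2.85,0.06,13.9],"roll": 0}
    - {"fingers": 255,"dp": [2.85,0.06,13.9],"roll": 0}
    - {"fingers": 255,"dp": [2.85,0.06,13.9],"roll": 0}
    - {"fingers": 255,"dp": [2.85,0.06,13.9],"roll": 0}
    - {"fingers": 255,"dp": [2.85,0.06,13.9],"roll": 0}
    - {"fingers": 255,"dp": [2.85,0.06,13.9],"roll": 0}

```text
time: 10.55
tool_pos: [0.53, 0.0008, 0.052]
orientation: [0.0, 0.807, 0.59, 0.0]
contact_force: [-1.0, 0.6, 5.7]
opening: 0.452
grip_force: 55.6
```

Request:
apply_moves:
  moves:
    - {"fingers": 255,"dp": [0,0,0],"roll": 0}
    - {"fingers": 255,"dp": [0,0,0],"roll": 0}
    - {"fingers": 255,"dp": [0,0,0],"roll": 0}
    - {"fingers": 255,"dp": [0,0,-0.5],"roll": 0}
    - {"fingers": 255,"dp": [0,0,-1],"roll": 0}
    - {"fingers": 255,"dp": [0.23,0.1,-1],"roll": 0}
    - {"fingers": 255,"dp": [0.23,0.1,-1],"roll": 0}
    - {"fingers": 255,"dp": [0.23,0.1,-0.6],"roll": 0}
    - {"fingers": 255,"dp": [0.23,0.1,-0.2],"roll": 0}
    - {"fingers": 255,"dp": [0.23,0.1,0],"roll": 0}
    - {"fingers": 255,"dp": [0.23,0.1,0],"roll": 0}
    - {"fingers": 255,"dp": [0.23,0.1,0],"roll": 0}

```text
time: 11.75
tool_pos: [0.5313, 0.0025, 0.0513]
orientation: [-0.0, 0.807, 0.59, -0.0]
contact_force: [-1.0, 1.2, 3.5]
opening: 0.45
grip_force: 55.4
```

Request:
apply_moves:
  moves:
    - {"fingers": 255,"dp": [0,0,0.4],"roll": 0}
    - {"fingers": 255,"dp": [0,0,0.8],"roll": 0}
    - {"fingers": 255,"dp": [0,0,1.2],"roll": 0}
    - {"fingers": 255,"dp": [0,0,1.6],"roll": 0}
    - {"fingers": 255,"dp": [0,0,1.75],"roll": 0}
    - {"fingers": 255,"dp": [0,0,1.85],"roll": 0}
    - {"fingers": 255,"dp": [0,0,1.9],"roll": 0}
    - {"fingers": 255,"dp": [0,0,1.9],"roll": 0}

```text
time: 12.55
tool_pos: [0.5313, 0.0025, 0.0343]
orientation: [-0.001, 0.807, 0.59, 0.001]
contact_force: [-3.6, 1.4, 21.9]
opening: 0.455
grip_force: 57.5
```

Request:
apply_moves:
  moves:
    - {"fingers": 255,"dp": [0,0,0.1],"roll": 0}
    - {"fingers": 255,"dp": [0,0,0.15],"roll": 0}
    - {"fingers": 255,"dp": [0,0,0.15],"roll": 0}
    - {"fingers": 255,"dp": [0,0,0.15],"roll": 0}
    - {"fingers": 255,"dp": [0,0,0.15],"roll": 0}
    - {"fingers": 255,"dp": [0,0,0.15],"roll": 0}
    - {"fingers": 255,"dp": [0,0,0.15],"roll": 0}
    - {"fingers": 255,"dp": [0,0,0.15],"roll": 0}
    - {"fingers": 255,"dp": [0,0,0.15],"roll": 0}
    - {"fingers": 255,"dp": [0,0,0.15],"roll": 0}
    - {"fingers": 255,"dp": [0,0,0.15],"roll": 0}
    - {"fingers": 255,"dp": [0,0,0.15],"roll": 0}

```text
time: 13.75
tool_pos: [0.5313, 0.0025, 0.0342]
orientation: [-0.001, 0.807, 0.59, 0.001]
contact_force: [-7.7, 1.5, 35.0]
opening: 0.449
grip_force: 59.0
```

Bottomed at 35 N with no further travel, and held over a second. Easing up, releasing and retreating.

Request:
apply_moves:
  moves:
    - {"fingers": 255,"dp": [0,0,0],"roll": 0}
    - {"fingers": 255,"dp": [0,0,-0.2],"roll": 0}
    - {"fingers": 255,"dp": [0,0,-0.4],"roll": 0}
    - {"fingers": 255,"dp": [0,0,-0.55],"roll": 0}
    - {"fingers": 255,"dp": [0,0,-0.55],"roll": 0}
    - {"fingers": 255,"dp": [0,0,-0.55],"roll": 0}

```text
time: 14.35
tool_pos: [0.5312, 0.0025, 0.037]
orientation: [-0.0, 0.807, 0.59, 0.0]
contact_force: [-2.4, 0.1, 8.0]
opening: 0.453
grip_force: 55.9
```

Request:
apply_moves:
  moves:
    - {"fingers": 180,"dp": [0,0,0],"roll": 0}
    - {"fingers": 90,"dp": [0,0,0],"roll": 0}
    - {"fingers": 0,"dp": [0,0,0],"roll": 0}
    - {"fingers": 0,"dp": [0,0,0],"roll": 0}
    - {"fingers": 0,"dp": [0,0,0],"roll": 0}
    - {"fingers": 0,"dp": [0,0,-1],"roll": 0}
    - {"fingers": 0,"dp": [0,0,-4],"roll": 0}
    - {"fingers": 0,"dp": [0,0,-8],"roll": 0}
    - {"fingers": 0,"dp": [-1,0,-12],"roll": 0}
    - {"fingers": 0,"dp": [-3,0,-15],"roll": 0}
    - {"fingers": 0,"dp": [-3,0,-15],"roll": 0}
    - {"fingers": 0,"dp": [-3,0,-15],"roll": 0}

```text
time: 15.55
tool_pos: [0.5224, -0.0262, 0.1872]
orientation: [0.0, 0.807, 0.59, 0.001]
contact_force: [0.2, 0.1, -0.5]
opening: 0.998
grip_force: 0.0
```

```bash
python3 - <<'E'
from h import *
a=cap('scene');b=cap('side');w=cap('wrist');s=arm.sense();print(s['tool_pos'],s['time'])
B=lambda c,x,y,W=100,H=75,k=1:cv2.resize(cv2.cvtColor(c['color'],cv2.COLOR_RGB2BGR)[y:y+H,x:x+W],(400,300),interpolation=cv2.INTER_CUBIC)
cv2.imwrite('pics/p5.png',np.vstack([np.hstack([B(a,365,140),B(b,280,170)]),np.hstack([B(w,0,0,640,480),B(w,220,30,200,150)])]))
for r in tanrect(w,.051,lo=(5,10,90),hi=(35,110,255),amin=4000): print(r,totool(s,[*r[0],.051]))
g=cv2.cvtColor(w['color'],cv2.COLOR_RGB2GRAY);print(g[55:110,318]);print(g[235:285,318])
for v in(70,80,90,250,260,270): print(v,totool(s,ray(w,318,v,.039))[:2].round(2))
E
```

```text
[ 0.52149516 -0.02505023  0.18516547] 15.7
(array([0.53104773, 0.00334385]), [40.76371765136719, 110.75509643554688], np.float32(72.39612), array([317.00966184, 171.9178744 ])) [ 3.00093387  0.08763303 13.41511155]
[190 174 155 148 152 160 163 163 163 165 160 160 154 136 141 177 204 216
 217 213 213 212 209 195 166 135 139 150 146 121  80  45  24  20  23  19
  26  23  22  30  66 130 180 201 209 211 210 210 210 211 211 209 209 211
 209]
[222 220 221 221 220 221 223 221 223 223 225 224 224 221 199 148  82  44
  43  76 110 131 125 104  98 125 165 192 206 212 217 219 204 170 128 111
 107 107 106 104 109 108 106 107 112 111 111 112 110 107]
70 [10.35  0.16]
80 [9.7  0.16]
90 [9.03 0.16]
250 [-2.84  0.17]
260 [-3.67  0.17]
270 [-4.51  0.17]
```

View pics/p5.png

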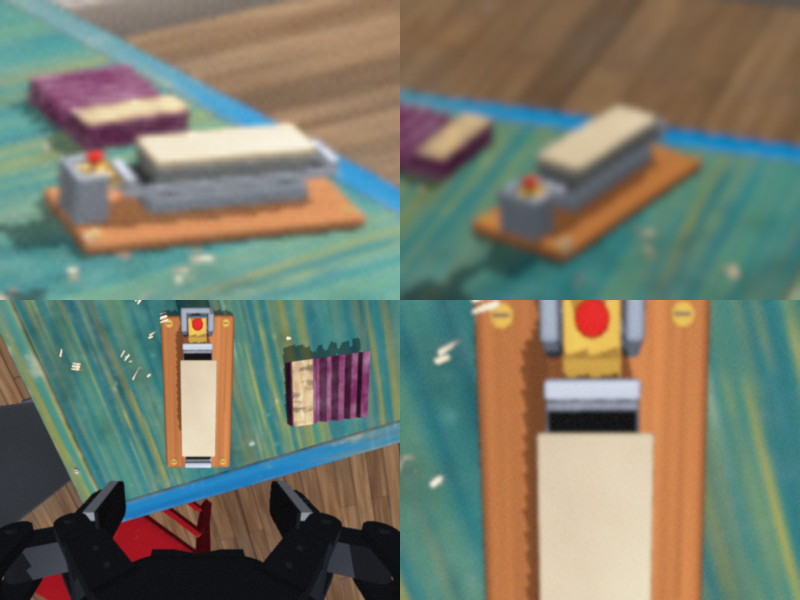

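The stage stays down with the brass bolt forward over its tooth. The stone is centred to within 1 mm (3.00 cm against 3.02 cm for mid-stage), and the gripper is clear.

```bash
python3 -c "
from rig import order; print(order.finish_job())"
```

```text
the job is handed in; nothing more can be done
None
```

The whetstone lies flat, tan side up, centred on the stage to about 1 mm, the stage is latched down with the gripper clear of it, and the job was handed in at about 16 s (limit 51 s).

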